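Dock the card reader and bring its locking bar home

ROBOT

A 7-joint arm with a two-finger parallel gripper is mounted at the origin on a cart in front of the work surface, level with it; the furniture and walls round the work are solid. World frame = base frame: x ahead of the robot, y to its left, z up, the work surface at z = 0. Lengths are in m, angles in rad, forces in N, time in s.
With the tool pointing down it reaches from about 0.4 to 0.875 m from the base axis. Payload 19.3 kg.
Tool frame: the origin (TCP) lies midway between the tips of the shut fingers; the grasp point (between the pads) lies 19 mm behind it; x points along the fingers, y is the direction in which the jaws open and shut, and the axes are right-handed (so a half turn about x gives the same grasp; the last joint's range is limited). The gripper opens to 85 mm and grips with 20 to 120 N. Pads are 22 mm wide; open, the fingers measure 114 mm over their backs; the gripper's body (76 mm by 85 mm) begins 54 mm behind the grasp point. The pads swing forward as they close: fully open they stand 13 mm farther back than shut.
Start: joints at [-0.07, 0.521, -0.036, 1.599, 0.021, 1.021, -0.113], TCP at [0.625, -0, 0.231] pointing down, gripper open.
Joint ranges: [-2.91, 2.91], [-0.3, 2.13], [-1.5, 1.42], [0.17, 2.43], [-1.26, 4.41], [0.16, 1.93], [-2.52, 2.52]. Speed limits (rad/s): [1.89, 1.89, 2.39, 2.39, 3.01, 3.01, 3.01].

INTERFACE

Orientations are given as [roll, pitch, yaw] about the fixed x, y, z axes, in that order (R = Rz(yaw) Ry(pitch) Rx(roll)).
In Python, from workcell import telemetry, vision, workorder gives the robot as it stands. The module is installed in compiled form; this text tells all that it offers.
- The arm moves only by the tool play_rows, never from a script. Its argument "deltas" is a list of rows, each a list of 7 numbers: the shift along the world's x, y, z in mm, then the turn, a rotation vector about the world's x, y, z in degrees, then the finger opening in mm, from 0 to 85.4. In form: [[x, y, z, wx, wy, wz, jaw], ...]. A call has 1 to 8 rows; each row shifts and turns the commanded pose from where the row before left it; what a row does not reach is not made up. A row lasts 1/8 s, in which the tool goes at most 62.5 mm and 10.7 degrees, less where a joint would pass 70% of its speed; a pose out of reach is approached as far as the arm can. A call with a gripper value outside its range is refused whole. The fingers move at their own pace and stop on an object; "grip_force" is the grip in N (left out, the last holds). Time passes only in rows, so rows that do not move let the fingers close. It gives the time, the measured TCP pose, the force and the opening at its end, in the units of the state.
- telemetry.observe(): the state, without advancing time (a new reading comes with each control period).
- vision.grab_frame(name): name is "scene" or "side" or "wrist"; returns the picture (400x640x3 uint8, red, green, blue); there is no depth.
- vision.camera_info(name): a dict with "mtx" (3x3 intrinsics, pixels), "k1" (the pictures are not rectified: a ray, as slopes to the right and down, at radius r is drawn at 1 + k1 r^2 times it, then the intrinsics apply), "rvec" (rotation vector, rad) and "tvec" (3), from world to camera coordinates, as OpenCV has them. Camera axes: x right, y down, z forward; pixel columns grow to the right and rows downward; lengths in m; the calibration is good to about 2 mm. A picture is of the moment at which its call begins: read the wrist's pose just before it. camera_info takes no time and is no camera call; for the wrist camera it gives the pose at the moment of the call.
- workorder.job_done(): hands the job in, once; it reports no verdict.
The state is a dict: "clock": time; "qpos": joint angles; "qd": joint speeds; "joint_efforts": joint torques, N m; "position": TCP position; "tool_rot": TCP orientation; "force": force on the tool from outside, world axes, zero at the start; "moment": the same for the moment, N m; "grip_width": finger opening in m.
Only numpy, scipy, OpenCV 4.12 (cv2) and the standard library are available. Lean on these libraries where they do the work, as an engineer would, in place of code of your own. Each camera call takes 0.05 s, during which the arm holds its last target. There are 200 camera calls.

TASK

Set the black round card reader flat in the round recess of the wooden counter holder, then push the knob on the free end of the locking bar so that it swings across over the reader until it meets the rubber stop. The stop has been re-clamped by hand, so feel for it: arrive slowly, press the bar against the rubber with about 10 N (one kilo) for about two seconds, never more than 16 N, then let go and leave the bar resting at the stop. Leave the cup, the cards and the timer where they are.

Things in the scene. Friction and masses are not known exactly. Their poses are not given: they have to be found in the camera images.
- reader_centre (a point): Centre (half-way up) of the black round contactless card reader, a disc 61 mm in diameter and 20 mm high, about 70 g, loose on the counter at the start; z is its upright axis, yaw does not matter.
- recess (a point): Centre of the floor of the round recess in the wooden holder (fixed, axes are the holder's; board 150 mm along x, 210 mm along y). The recess is 65 mm in diameter and 6 mm deep; its floor is 4 mm, the board's top 10 mm above the counter. A seated reader stands 14 mm proud of the board, its own centre 10 mm above this point.
- bar_knob (a point): Mid-height (62 mm above the counter) of the upright black knob at the bar's free end, 180 mm from the pivot: a round post 16 mm in diameter, from 37 to 87 mm above the counter. The bar is flat aluminium, 24 mm wide, ending 22 mm beyond the knob, its underside 27 mm and top 37 mm above the counter (3 mm over a seated reader). The point's -y axis points along the bar, away from the pivot.
- bar (a joint): Swing of the locking bar, rad: 0 along the holder's -y, over the recess; grows as it opens, clockwise from above, towards the holder's -x. Starts at 1.05 to 1.35, closes down to the stop somewhere between +0.11 and -0.11. The bolt is stiff (0.4 N m, 2.2 N at the knob); the bar stays where left. The stop touches it 149 mm from the pivot: force there is 1.2 x the push at the knob, less 0 to 2.7 N.
- espresso_cup_1: White espresso cup, 78 x 99 x 55 mm, origin under its middle. To be left alone.
- loyalty_cards: Stack of green and white cards, 95 x 71 x 15 mm, origin under its middle. To be left alone.
- kitchen_timer: Small white timer lying on its back, 69 x 72 x 21 mm, origin under its middle. To be left alone.
- pivot (a point): Top of the head of the bolt about which the locking bar swings, 45 mm above the counter, 85 mm from the recess centre along the holder's +y. Axes are the holder's.
- slot_mid (a point): Middle of the slot (along the holder's x) in which the stop is clamped, on the board's top. The stop is a black rubber post 18 mm in diameter, its top 50 mm above the counter (a steel pin in it reaches 58 mm). Its centre was set by hand anywhere within 16 mm either way along x of this point and is not measured. The bar comes to it from the -x side. The rubber yields about 1 mm for 4 N.
Things that resemble listed ones, but are neither listed nor needed, are in the scene too. Several things look just like the part that bears reader_centre: the one meant starts farthest to the robot's right.

How it is judged:
On the way, in this order (a step that is already met when the one before it is completed fails the run):
1. the reader lies flat in the recess, let go, while the bar is still swung open (horizontal distance between reader_centre and recess below 0.005 m and z of reader_centre in the frame of recess below 0.013 m and angle between reader_centre's own z axis and vertical below 0.06 rad and contact force between the fingers and reader_puck below 0.3 N and value of joint bar above 0.7 rad), for 0.2 s.
2. with the reader seated, the bar is kept pressed against the rubber stop with more than 7 N for 0.8 s on end (horizontal distance between reader_centre and recess below 0.005 m and z of reader_centre in the frame of recess below 0.013 m and angle between reader_centre's own z axis and vertical below 0.06 rad and contact force between bar and stop above 7 N), for 0.8 s.
At the end, for the whole second after the job is handed in: The reader lies flat in the recess (centred within 5 mm, bottomed within 3 mm), the bar rests across it within 3.5 mm of the rubber stop, and both are still and released (horizontal distance between reader_centre and recess below 0.005 m and z of reader_centre in the frame of recess below 0.013 m and angle between reader_centre's own z axis and vertical below 0.06 rad and x of stop_post_c0 in the frame of bar_knob below 0.0245 m and value of joint bar below 0.17 rad and velocity of joint bar between -0.02 and 0.02 rad/s and linear speed of reader_puck below 0.01 m/s); the robot touches nothing.
It fails at once if the bar bears on the stop with more than 16 N (contact force between bar and stop above 16 N).
It fails at once if the cup, the cards or the timer are moved by more than 15 mm (distance of any of espresso_cup_1, loyalty_cards, kitchen_timer from where it was at the start of the episode above 0.015 m).
It also fails if it takes over 72 s, if anything falls off the work surface, if the arm or the gripper's body presses on something with over 40 N, if the wrist force passes 120 N, or if a joint passes its speed limit or range.

## Working session

There is one attempt and no reset: what is moved stays moved. The work goes in short steps, Python scripts to look and compute and a tool call to move; the robot and the scene stay as the last step left them, time stands still between calls to the robot, and variables do not carry over. Pictures are saved under pics/ and viewed, about 8 in all and at most 12, crops included, and the job is handed in when it is done.

Besides the shell and the picture viewer there is one more tool, called in YAML: its name, and indented under it one key for each argument. play_rows: Moves the arm, as the interface text tells. Its arguments: {"type":"object","properties":{"deltas":{"type":"array","items":{"type":"array","items":{"type":"number"}}},"grip_force":{"type":"number"}},"required":["deltas"]}

```bash
mkdir -p pics; cat > h.py <<'E'
import numpy as np, cv2
from workcell import telemetry, vision, workorder
def cam(n):
    c=vision.camera_info(n); R=cv2.Rodrigues(np.array(c["rvec"],float))[0]
    return np.array(c["mtx"],float),float(c["k1"]),R,np.array(c["tvec"],float).ravel()
def ray(n,uv,c=None):
    K,k1,R,t=c or cam(n); p=np.linalg.inv(K)@[uv[0],uv[1],1]; d=p[:2]/p[2]; s=d.copy()
    for _ in range(20): s=d/(1+k1*(s@s))
    return -R.T@t, R.T@np.array([s[0],s[1],1])
def onz(n,uv,z,c=None):
    o,d=ray(n,uv,c); return o+d*(z-o[2])/d[2]
def proj(n,X,c=None):
    K,k1,R,t=c or cam(n); p=R@np.array(X,float)+t; s=p[:2]/p[2]; s=s*(1+k1*(s@s)); return (K@[s[0],s[1],1])[:2]
def grab(n,f=None):
    c=cam(n); im=cv2.cvtColor(np.asarray(vision.grab_frame(n)),cv2.COLOR_RGB2BGR)
    if f: cv2.imwrite("pics/"+f,im)
    return im,c
E
python3 - <<'E'
from h import *
a,_=grab("scene","scene0.png"); b,_=grab("side","side0.png"); 
for n in("scene","side","wrist"):
    c=cam(n); print(n,(-c[2].T@c[3]).round(3),c[0][0,0],c[2][2].round(2))
print(telemetry.observe())
E
```

```text
scene [0.147 0.743 0.871] 367.3813055828669 [ 0.36 -0.66 -0.66]
side [ 0.629 -1.096  0.756] 436.90663089908077 [-0.01  0.84 -0.55]
wrist [0.625 0.083 0.373] 308.9429783053115 [-0.   -0.33 -0.95]
{'clock': 0.1, 'qpos': array([-0.07019119,  0.52196886, -0.03633014,  1.59990518,  0.02119694,
        1.02109118, -0.11280679]), 'qd': array([ 0.00233585, -0.00181356,  0.00021823, -0.00326903,  0.00136784,
       -0.00021122, -0.00342187]), 'joint_efforts': array([ 6.00351588e-03, -9.28489351e+01,  1.98515877e+00, -3.70530617e+01,
        1.82421418e-02,  5.33716375e-03, -2.83208755e-05]), 'position': array([ 6.24722100e-01, -3.47500674e-05,  2.30790652e-01]), 'tool_rot': array([-1.50650132,  1.56980856, -3.0773243 ]), 'force': array([-0.62499049,  0.32903127,  1.14245905]), 'moment': array([-0.02728468,  0.01697403,  0.00189694]), 'grip_width': 0.08493229151497303}
```

View pics/scene0.png

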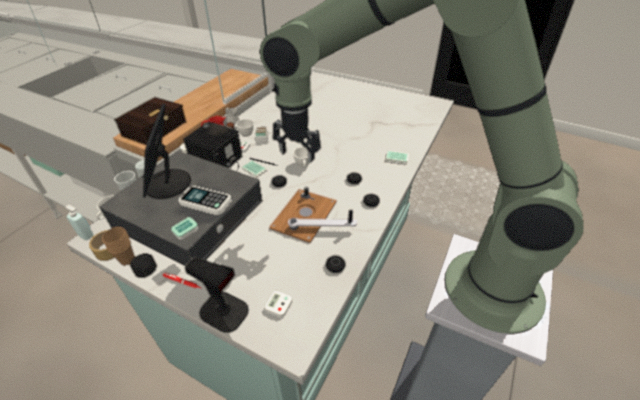

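View pics/side0.png

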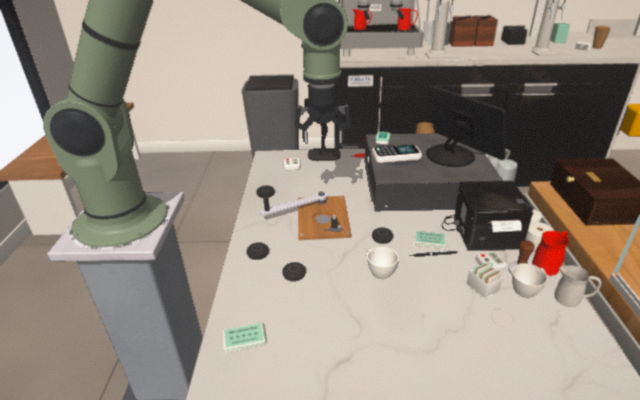

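The scene view shows four puck-like discs at (279,181), (354,178), (371,200) and (335,264). The holder is at (305,215), with the bar running from about (293,222) to (350,220). The side view shows discs at (258,250), (294,271), (382,235) and (265,192). I'll compute positions and make one enlarged crop.

```bash
python3 - <<'E'
from h import *
for uv in [(279,181),(354,178),(371,200),(335,264),(143,265)]: print("scene",uv,onz("scene",uv,.01).round(3))
for uv in [(258,250),(294,271),(382,235),(265,192)]: print("side",uv,onz("side",uv,.01).round(3))
a=cv2.imread("pics/scene0.png")[165:285,260:400]; b=cv2.imread("pics/side0.png")[175:295,235:395]
a=cv2.resize(a,None,fx=4.2,fy=4.2,interpolation=3)[:500]; b=cv2.resize(b,None,fx=5,fy=5,interpolation=3)
cv2.imwrite("pics/c_side.png",b); 
w,_=grab("wrist","wrist0.png")
cv2.imwrite("pics/c_both.png",np.vstack([b[:600]])) 
E
```

```text
scene (279, 181) [ 0.782 -0.114  0.01 ]
scene (354, 178) [ 0.542 -0.257  0.01 ]
scene (371, 200) [ 0.44  -0.172  0.01 ]
scene (335, 264) [0.429 0.135 0.01 ]
scene (143, 265) [0.932 0.403 0.01 ]
side (258, 250) [ 0.442 -0.175  0.01 ]
side (294, 271) [ 0.544 -0.261  0.01 ]
side (382, 235) [ 0.784 -0.117  0.01 ]
side (265, 192) [0.429 0.125 0.01 ]
```

View pics/c_side.png

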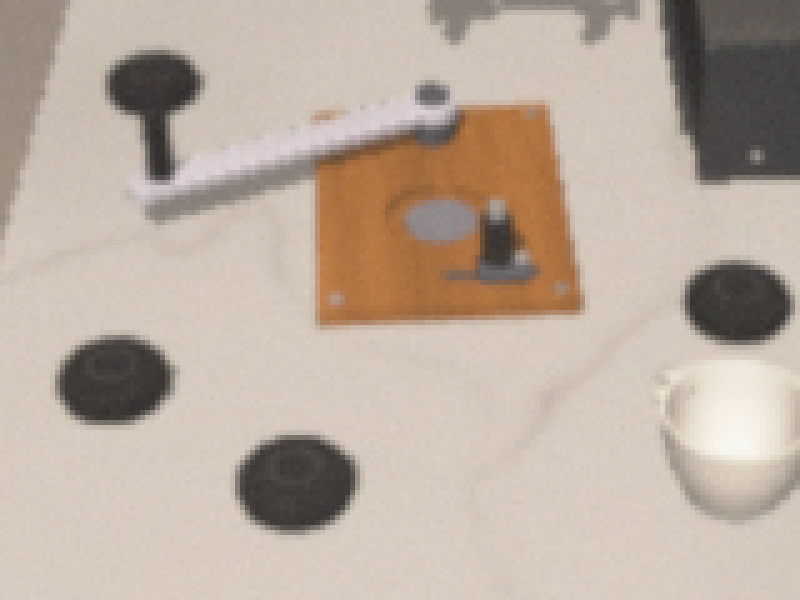

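View pics/wrist0.png

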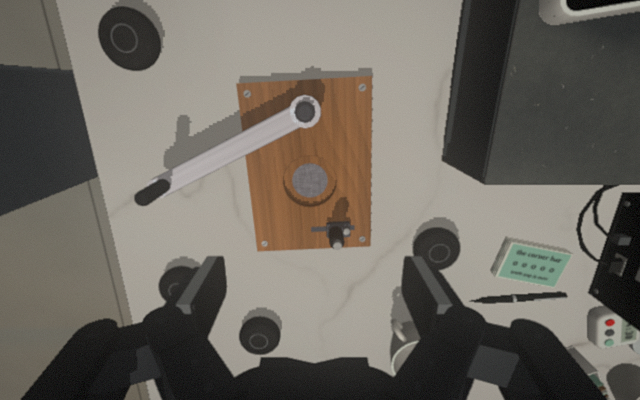

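The wrist view shows the recess at (309,180), the pivot bolt at (305,110), the knob at (150,192) and the stop at (338,235). Four discs could be the reader:

| Disc | Wrist pixel | Position (m) |
|---|---|---|
| A | (436,245) | (0.783, -0.115) |
| B | (260,335) | (0.543, -0.26) |
| C | (180,283) | (0.441, -0.173) |
| D | (130,38) | (0.429, 0.13) |

B has the lowest y, so it is the one farthest right, and the close crop confirms it is a disc reader. I'll measure more precisely.

```bash
cat >> h.py <<'E'
def blob(mask,seed,rad=60):
    m=np.zeros_like(mask); cv2.circle(m,tuple(int(v) for v in seed),rad,255,-1); m&=mask
    n,l,s,c=cv2.connectedComponentsWithStats(m)
    k=min(range(1,n),key=lambda i:np.hypot(*(c[i]-seed))-0.02*s[i,4]); return c[k],s[k]
E
python3 - <<'E'
from h import *
w=cv2.imread("pics/wrist0.png"); c=cam("wrist"); hsv=cv2.cvtColor(w,cv2.COLOR_BGR2HSV)
dark=((hsv[...,2]<75)*255).astype(np.uint8)
def wr(seed,z,rad,mask=dark):
    u,s=blob(mask,seed,rad); print(seed,u.round(1),s,onz("wrist",u,z,c).round(4))
    return onz("wrist",u,z,c)
wr((260,335),.010,26)
side=cv2.imread("pics/side0.png"); d2=((cv2.cvtColor(side,cv2.COLOR_BGR2HSV)[...,2]<90)*255).astype(np.uint8)
u,s=blob(d2,(294,271),20); print("side reader",u,s,onz("side",u,.01))
p=wr((305,110),.045,14)
grey=((hsv[...,1]<50)&(hsv[...,2]>80)&(hsv[...,2]<160))*255; r=wr((311,181),.004,28,grey.astype(np.uint8))
print("pivot-recess",p-r,np.hypot(*(p-r)[:2]))
wood=((hsv[...,1]>90)*255).astype(np.uint8); wood=cv2.morphologyEx(wood,cv2.MORPH_CLOSE,np.ones((5,5)))
# screws/corners by eye
for uv in [(237,83),(372,70),(371,246),(257,250),(247,93),(362,87),(362,239),(265,244)]: print(uv,onz("wrist",uv,.01,c).round(4))
g=cv2.resize(w[60:270,120:400],None,fx=2.8,fy=2.8,interpolation=3); cv2.imwrite("pics/c_w0.png",g)
E
```

```text
(260, 335) [259.3 334.9] [ 240  317   40   37 1188] [ 0.5449 -0.2594  0.01  ]
side reader [293.90536278 271.31230284] [283 263  23  18 317] [ 0.54410963 -0.2623989   0.01      ]
(305, 110) [304.5 109.9] [296 102  18  20 126] [0.6153 0.0621 0.045 ]
(311, 181) [309.5 179.8] [293 164  34  33 904] [ 0.6195 -0.0245  0.004 ]
pivot-recess [-0.00417465  0.08658885  0.041     ] 0.08668942969556145
(237, 83) [0.5402 0.0884 0.01  ]
(372, 70) [0.6882 0.1016 0.01  ]
(371, 246) [ 0.7002 -0.1134  0.01  ]
(257, 250) [ 0.5497 -0.1193  0.01  ]
(247, 93) [0.5504 0.0779 0.01  ]
(362, 87) [0.6782 0.0842 0.01  ]
(362, 239) [ 0.6878 -0.1032  0.01  ]
(265, 244) [ 0.5607 -0.1104  0.01  ]
```

View pics/c_w0.png

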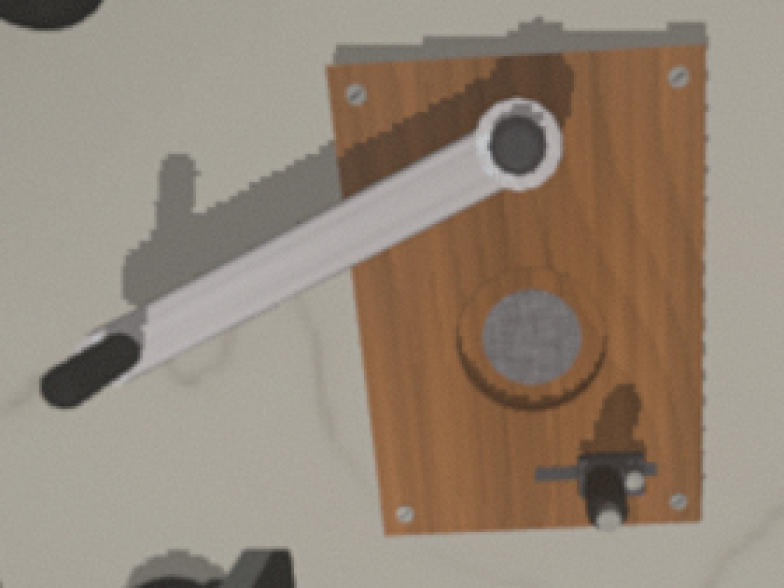

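Recess at about (0.6195, -0.0245), holder yaw about +3°, and reader B at about (0.5447, -0.2605). Moving to hover over B.

play_rows:
  deltas:
    - [-10,-33,-12,0,0,0,85]
    - [-10,-33,-12,0,0,0,85]
    - [-10,-33,-12,0,0,0,85]
    - [-10,-33,-12,0,0,0,85]
    - [-10,-33,-12,0,0,0,85]
    - [-10,-33,-12,0,0,0,85]
    - [-10,-32,-12,0,0,0,85]
    - [-10,-30,-12,0,0,0,85]
  grip_force: 30

```text
clock: 1.15
position: [0.5445, -0.2611, 0.1348]
tool_rot: [-1.642, 1.571, 3.071]
force: [0.3, -0.0, -0.4]
grip_width: 0.0849
```

```bash
python3 - <<'E'
from h import *
w,c=grab("wrist","wrist1.png"); s=telemetry.observe(); print(s['clock'],s['position'],s['tool_rot'],s['force'])
p=proj("wrist",(.5447,-.2605,.01),c); print(p)
g=cv2.cvtColor(w,cv2.COLOR_BGR2GRAY); dark=((g<75)*255).astype(np.uint8)
u,st=blob(dark,p,70); print(u,st)
for z in(.01,): print(onz("wrist",u,z,c))
E
```

```text
1.2 [ 0.54187398 -0.2654096   0.13327949] [-1.08458924  1.56749509 -2.65956   ] [-4.26926095 -4.54898882 -2.30078679]
[313.98074435 184.95548676]
[313.73281991 184.75503555] [ 281  153   66   65 3376]
[ 0.54447599 -0.26031033  0.01      ]
```

View pics/wrist1.png

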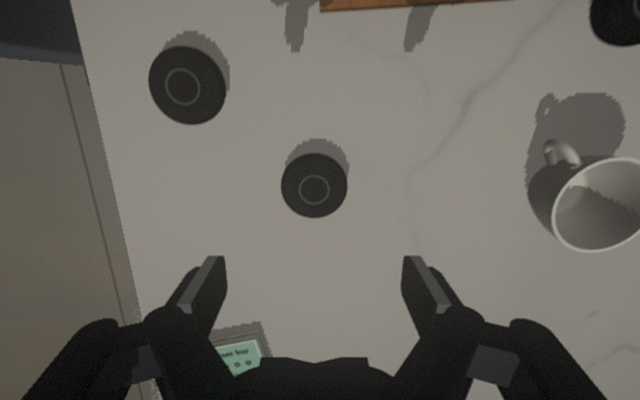

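Reader B sits alone at (314,185), giving (0.5445, -0.2603). That agrees with the first estimate to within 1 mm. Descending.

play_rows:
  deltas:
    - [0,0,-25,0,0,0,85]
    - [0,0,-25,0,0,0,85]
    - [0,0,-25,0,0,0,85]
    - [0,0,-20,0,0,0,85]
    - [0,0,-15,0,0,0,85]
    - [0,0,-12,0,0,0,85]
    - [0,0,-6,0,0,0,85]
    - [0,0,0,0,0,0,85]

```text
clock: 2.2
position: [0.545, -0.26, 0.0072]
tool_rot: [-1.704, 1.571, 3.008]
force: [-1.4, -0.0, 0.9]
grip_width: 0.085
```

play_rows:
  deltas:
    - [0,0,-2,0,0,0,75]
    - [0,0,0,0,0,0,50]
    - [0,0,0,0,0,0,50]
    - [0,0,0,0,0,0,50]
    - [0,0,0,0,0,0,50]
    - [0,0,0,0,0,0,50]
  grip_force: 30

```text
clock: 2.95
position: [0.5451, -0.2601, 0.0059]
tool_rot: [1.096, 1.57, -0.475]
force: [-2.1, 0.1, 6.0]
grip_width: 0.059
```

play_rows:
  deltas:
    - [0,0,5,0,0,0,50]
    - [0,0,15,0,0,0,50]
    - [0,0,30,0,0,0,50]
    - [0,0,30,0,0,0,50]
    - [15,47,5,0,0,0,50]
    - [15,47,0,0,0,0,50]
    - [15,47,0,0,0,0,50]
    - [15,47,0,0,0,0,50]

```text
clock: 3.95
position: [0.6056, -0.0705, 0.0915]
tool_rot: [1.516, 1.57, -0.055]
force: [1.1, 0.4, 0.1]
grip_width: 0.0586
```

play_rows:
  deltas:
    - [10,35,0,0,0,0,50]
    - [5,13,0,0,0,0,50]
    - [0,0,0,0,0,0,50]
    - [0,0,0,0,0,0,50]

```text
clock: 4.45
position: [0.6197, -0.0258, 0.0906]
tool_rot: [-0.045, 1.57, -1.617]
force: [0.6, -0.2, -0.4]
grip_width: 0.0588
```

```bash
python3 - <<'E'
from h import *
w,c=grab("wrist","wrist2.png"); s=telemetry.observe(); print(s['clock'],s['position'],s['force'],s['grip_width'])
hsv=cv2.cvtColor(w,cv2.COLOR_BGR2HSV); print(proj("wrist",(.6195,-.0245,.004),c),proj("wrist",(.6153,.0605,.045),c))
a,_=grab("side","side2.png")
E
```

```text
4.5 [ 0.61969919 -0.0258262   0.09052363] [-0.18830877 -0.09607412 -0.93368297] 0.05900950919877389
[313.45864118 198.36311603] [305.80104286  82.29623549]
```

View pics/wrist2.png

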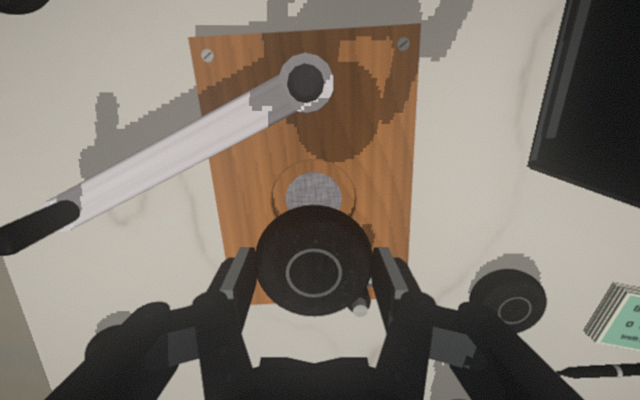

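```bash
python3 - <<'E'
from h import *
w=cv2.imread("pics/wrist2.png"); c=cam("wrist"); s=telemetry.observe()
g=cv2.cvtColor(w,cv2.COLOR_BGR2GRAY); dark=((g<75)*255).astype(np.uint8)
u,st=blob(dark,(305,84),22); p=onz("wrist",u,.045,c); print("pivot",u,st,p)
# ring on reader top: bright pixels between r 20..35 of (314,273)
yy,xx=np.mgrid[:400,:640]; r=np.hypot(xx-314,yy-272); ring=(r>18)&(r<34)&(g>cv2.blur(g,(15,15))+8)
pts=np.argwhere(ring)[:,::-1].astype(np.float32); e=cv2.fitEllipse(pts); print("ring",len(pts),e)
print("reader",onz("wrist",e[0],.0906-.0059+.020,c))
hsv=cv2.cvtColor(w,cv2.COLOR_BGR2HSV); grey=((hsv[...,1]<60)&(g>70)&(r>58)&(abs(xx-313)<40)&(yy>160)&(yy<225))
q=np.argwhere(grey)[:,::-1]; x0,y0=q.min(0); x1,y1=q.max(0); print(x0,y0,x1,y1)
for uv in [(x0,198),(x1,198),(313.5,y0)]: print(onz("wrist",uv,.004,c))
ang=np.radians(3); print("recess from pivot",p[:2]+.085*np.array([np.sin(ang),-np.cos(ang)]))
E
```

```text
pivot [305.02666667  82.78571429] [ 288   64   36   38 1050] [0.61489569 0.06041751 0.045     ]
ring 577 ((313.4112854003906, 272.2844543457031), (46.9398193359375, 52.639957427978516), 88.51007080078125)
reader [ 0.61944784 -0.02574378  0.1047    ]
286 172 340 209
[ 0.59795874 -0.02390851  0.004     ]
[ 0.64037031 -0.02401503  0.004     ]
[ 0.61960363 -0.00289245  0.004     ]
recess from pivot [ 0.61934425 -0.024466  ]
```

play_rows:
  deltas:
    - [0,1.5,-15,0,0,0,50]
    - [0,0,-20,0,0,0,50]
    - [0,0,-20,0,0,0,50]
    - [0,0,-10,0,0,0,50]
    - [0,0,-4,0,0,0,50]
    - [0,0,-3,0,0,0,50]
    - [0,0,0,0,0,0,50]

```text
clock: 5.42
position: [0.6202, -0.0225, 0.0185]
tool_rot: [1.516, 1.57, -0.055]
force: [0.3, 0.8, 0.2]
grip_width: 0.0592
```

play_rows:
  deltas:
    - [0,0,-2,0,0,0,50]
    - [0,0,-2,0,0,0,50]
    - [0,0,-2,0,0,0,50]
    - [0,0,0,0,0,0,50]

```text
clock: 5.92
position: [0.6199, -0.0225, 0.0121]
tool_rot: [-1.627, 1.57, 3.085]
force: [0.2, -0.9, -1.6]
grip_width: 0.0594
```

```bash
python3 - <<'E'
from h import *
w,c=grab("wrist","wrist3.png"); s=telemetry.observe(); print(s['clock'],s['position'],s['force'],s['grip_width'])
E
```

```text
5.975 [ 0.61995714 -0.02249003  0.01220671] [-0.02947325 -0.38832739 -1.0348369 ] 0.059347896479774814
```

play_rows:
  deltas:
    - [0,-1,0,0,0,0,50]
    - [0,0,-1,0,0,0,50]
    - [0,0,-1,0,0,0,50]
    - [0,0,0,0,0,0,50]

```text
clock: 6.48
position: [0.6199, -0.0235, 0.0102]
tool_rot: [-1.63, 1.571, 3.082]
force: [-0.0, -0.3, -1.0]
grip_width: 0.0592
```

play_rows:
  deltas:
    - [0,0,-1,0,0,0,50]
    - [0,0,-0.5,0,0,0,50]
    - [0,0,0,0,0,0,50]

```text
clock: 6.85
position: [0.6201, -0.0235, 0.0098]
tool_rot: [1.719, 1.571, 0.148]
force: [-6.7, 0.9, 19.3]
grip_width: 0.0596
```

```bash
python3 - <<'E'
from h import *
w,c=grab("wrist","wrist4.png"); s=telemetry.observe(); print(s['clock'],s['position'],s['force'],s['grip_width'])
a,_=grab("side","side4.png")
g=cv2.resize(a[180:260,270:370],None,fx=4,fy=4,interpolation=3)
cv2.imwrite("pics/c4.png",np.hstack([cv2.resize(w[100:400,130:530],(400,320)),g]))
E
```

```text
6.9 [ 0.62007168 -0.02349673  0.00983274] [-7.11600602  0.1919394  19.13088356] 0.0589117194806569
```

View pics/c4.png

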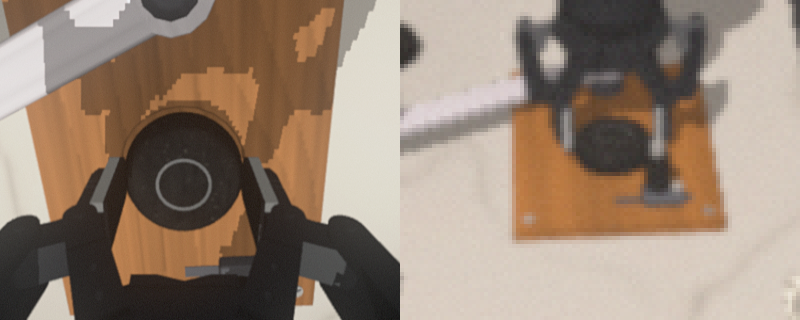

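The reader sits inside the recess outline, and contact came at the predicted height (TCP z about 0.010). Releasing and backing up.

play_rows:
  deltas:
    - [0,0,1,0,0,0,50]
    - [0,0,0,0,0,0,62]
    - [0,0,0,0,0,0,70]
    - [0,0,0,0,0,0,76]
    - [0,0,0,0,0,0,76]
    - [0,0,0,0,0,0,76]

```text
clock: 7.7
position: [0.62, -0.0236, 0.0098]
tool_rot: [-1.069, 1.571, -2.64]
force: [0.3, -0.6, 0.2]
grip_width: 0.0755
```

play_rows:
  deltas:
    - [0,0,10,0,0,0,76]
    - [0,0,30,0,0,0,76]
    - [0,0,40,0,0,0,76]
    - [0,0,40,0,0,0,76]
    - [0,0,30,0,0,0,20]
    - [0,0,0,0,0,0,0]
    - [0,0,0,0,0,0,0]
    - [0,0,0,0,0,0,0]

```text
clock: 8.7
position: [0.6195, -0.0235, 0.159]
tool_rot: [-1.518, 1.569, -3.089]
force: [0.8, 0.2, 0.6]
grip_width: 0.0028
```

```bash
python3 - <<'E'
from h import *
w,c=grab("wrist","wrist5.png"); s=telemetry.observe(); print(s['clock'],s['position'],s['qpos'].round(2),s['force'],s['grip_width'])
g=cv2.cvtColor(w,cv2.COLOR_BGR2GRAY); dark=((g<75)*255).astype(np.uint8)
pv=proj("wrist",(.615,.0605,.045),c); u,st=blob(dark,pv,16); p=onz("wrist",u,.045,c); print("pivot",u,st,p)
rp=proj("wrist",(.6193,-.0243,.014),c); u,st=blob(dark,rp,40); print("reader",rp,u,st,onz("wrist",u,.014,c), onz("wrist",u,.024,c))
E
```

```text
8.75 [ 0.61953918 -0.02350369  0.15895668] [-0.06  0.59  0.    1.68 -0.    0.87 -0.05] [-0.29083655  0.48877508 -0.4687338 ] 7.900124067491164e-05
pivot [308.25454545  83.44242424] [296  74  25  26 165] [0.61513255 0.06310751 0.045     ]
reader [313.64244642 180.12158937] [314.59496005 177.35464044] [ 282  143   65   68 3254] [ 0.62021895 -0.02152349  0.014     ] [ 0.62019076 -0.01869147  0.024     ]
```

View pics/wrist5.png

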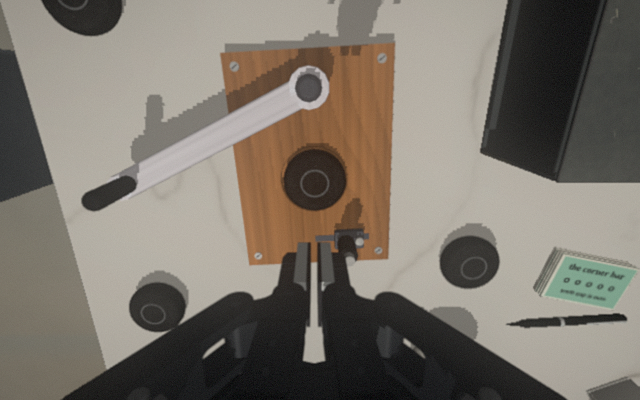

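```bash
python3 - <<'E'
from h import *
w=cv2.imread("pics/wrist5.png"); c=cam("wrist"); g=cv2.cvtColor(w,cv2.COLOR_BGR2GRAY)
yy,xx=np.mgrid[:400,:640]; r=np.hypot(xx-315,yy-183); ring=(r>9)&(r<20)&(g>cv2.blur(g,(11,11))+8)
pts=np.argwhere(ring)[:,::-1].astype(np.float32); e=cv2.fitEllipse(pts); print("ring",len(pts),e,onz("wrist",e[0],.024,c))
print("expected seated ring px",proj("wrist",(.6193,-.0243,.024),c))
dark=((g<75)*255).astype(np.uint8); m=dark.copy(); k=np.zeros_like(m); k[165:220,70:145]=255; m&=k
q=np.argwhere(m)[:,::-1].astype(np.float32); rc=cv2.minAreaRect(q); print("knob rect",rc,cv2.boxPoints(rc))
piv=np.array([.615,.0605])
for h in np.radians([60,62,64,66,68,70,72]):
    hy=np.radians(3); d=np.array([-np.sin(h),-np.cos(h)]); R=np.array([[np.cos(hy),-np.sin(hy)],[np.sin(hy),np.cos(hy)]])
    X=piv+.18*R@d; print(np.degrees(h),X.round(4),proj("wrist",[*X,.087],c).round(0),proj("wrist",[*X,.037],c).round(0))
print("pin top",onz("wrist",(349,260),.058,c))
E
```

```text
ring 193 ((314.32659912109375, 183.0531005859375), (26.079994201660156, 27.288555145263672), 88.24299621582031) [ 0.62000524 -0.02423872  0.024     ]
expected seated ring px [313.57354353 183.11586434]
knob rect ((108.70001220703125, 192.89999389648438), (20.124608993530273, 56.796119689941406), 63.43495178222656) [[ 78.80002 196.59999]
 [129.6     171.2    ]
 [138.6     189.2    ]
 [ 87.80002 214.59999]]
59.99999999999999 [ 0.464  -0.0375] [107. 224.] [142. 201.]
62.0 [ 0.4607 -0.0322] [101. 218.] [138. 196.]
64.0 [ 0.4576 -0.0268] [ 95. 211.] [133. 190.]
66.0 [ 0.4546 -0.0212] [ 90. 204.] [128. 184.]
68.0 [ 0.4519 -0.0156] [ 84. 197.] [124. 178.]
70.0 [ 0.4493 -0.0098] [ 78. 189.] [120. 172.]
72.0 [ 0.447 -0.004] [ 73. 181.] [116. 165.]
pin top [ 0.65106859 -0.08599805  0.058     ]
```

The reader ring is at (314,183), giving (0.6200, -0.0242), so it is seated within about 1 mm. The knob runs from (92,203) to (130,183), so it is near (0.4546, -0.0212) and the bar is at about 66°. The pin suggests the bar meets the stop at q of about -0.05. I'll move the closed fingers behind the knob with the side face towards it.

play_rows:
  deltas:
    - [-15,3,0,0,0,3,0]
    - [-25,5,0,0,0,4,0]
    - [-25,5,0,0,0,4,0]
    - [-25,5,0,0,0,4,0]
    - [-25,5,0,0,0,4,0]
    - [-25,5,0,0,0,4,0]
    - [-25,3,0,0,0,4,0]
    - [-15,2,0,0,0,0,0]

```text
clock: 9.75
position: [0.4389, 0.0095, 0.1595]
tool_rot: [-2.027, 1.57, -3.127]
force: [0.2, 1.5, -0.1]
grip_width: 0.0002
```

play_rows:
  deltas:
    - [0,0,-15,0,0,0,0]
    - [0,0,-25,0,0,0,0]
    - [0,0,-25,0,0,0,0]
    - [0,0,-25,0,0,0,0]
    - [0,0,-15,0,0,0,0]
    - [0,0,-6,0,0,0,0]
    - [0,0,0,0,0,0,0]
    - [0,0,0,0,0,0,0]

```text
clock: 10.75
position: [0.4403, 0.0095, 0.0493]
tool_rot: [1.157, 1.57, 0.057]
force: [0.2, 0.6, 0.0]
grip_width: 0.0002
```

```bash
python3 - <<'E'
from h import *
w,c=grab("wrist","wrist6.png"); a,_=grab("side","side6.png"); s=telemetry.observe(); print(s['clock'],s['position'],s['qpos'].round(2),s['force'],s['grip_width'])
g=cv2.resize(a[150:260,230:370],(509,400),interpolation=3)
cv2.imwrite("pics/c6.png",np.hstack([w[150:400,170:460],cv2.resize(a[150:260,230:370],(318,250),interpolation=3)]))
E
```

```text
10.85 [0.44033449 0.00945674 0.04929449] [-0.08  0.56 -0.1   2.2   0.14  0.38  0.18] [-0.10007805  1.05116393  0.22561519] 0.00018616026437070083
```

View pics/c6.png

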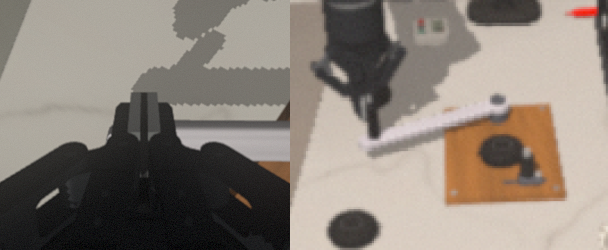

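The fingers are down behind the knob with no contact. Computing the arc deltas.

```bash
python3 - <<'E'
from h import *
p=np.array([.615,.0605]); a=np.radians(3); R=np.array([[np.cos(a),-np.sin(a)],[np.sin(a),np.cos(a)]])
def P(q,d=.019):
    q=np.radians(q); return p+R@(.18*np.array([-np.sin(q),-np.cos(q)])-d*np.array([np.cos(q),-np.sin(q)]))
cur=np.array([.4403,.0095]); print("to contact",(P(66)-cur)*1e3, P(66))
qs=[66,65,63,60,57,54,51,48,45,42,39,36,33,30,27,24,21,18,15,12,9.5,7.5,6,5,4.5,4]
last=P(66)
acc=last.copy()
for q0,q in zip(qs,qs[1:]):
    d=np.round((P(q)-acc)*1e3,1); acc=acc+d/1e3; print([float(d[0]),float(d[1]),0,0,0,round(q0-q,1),0],acc.round(4))
E
```

```text
to contact [  5.69300615 -13.78916599] [ 0.44599301 -0.00428917]
[1.2, -2.9, 0, 0, 0, 1, 0] [ 0.4472 -0.0072]
[2.4, -5.9, 0, 0, 0, 2, 0] [ 0.4496 -0.0131]
[4.1, -8.5, 0, 0, 0, 3, 0] [ 0.4537 -0.0216]
[4.5, -8.3, 0, 0, 0, 3, 0] [ 0.4582 -0.0299]
[5.0, -8.1, 0, 0, 0, 3, 0] [ 0.4632 -0.038 ]
[5.3, -7.8, 0, 0, 0, 3, 0] [ 0.4685 -0.0458]
[5.8, -7.6, 0, 0, 0, 3, 0] [ 0.4743 -0.0534]
[6.1, -7.2, 0, 0, 0, 3, 0] [ 0.4804 -0.0606]
[6.6, -6.8, 0, 0, 0, 3, 0] [ 0.487  -0.0674]
[6.8, -6.6, 0, 0, 0, 3, 0] [ 0.4938 -0.074 ]
[7.2, -6.1, 0, 0, 0, 3, 0] [ 0.501  -0.0801]
[7.6, -5.8, 0, 0, 0, 3, 0] [ 0.5086 -0.0859]
[7.8, -5.4, 0, 0, 0, 3, 0] [ 0.5164 -0.0913]
[8.0, -4.9, 0, 0, 0, 3, 0] [ 0.5244 -0.0962]
[8.4, -4.5, 0, 0, 0, 3, 0] [ 0.5328 -0.1007]
[8.5, -4.1, 0, 0, 0, 3, 0] [ 0.5413 -0.1048]
[8.8, -3.7, 0, 0, 0, 3, 0] [ 0.5501 -0.1085]
[8.9, -3.1, 0, 0, 0, 3, 0] [ 0.559  -0.1116]
[9.1, -2.7, 0, 0, 0, 3, 0] [ 0.5681 -0.1143]
[7.7, -1.9, 0, 0, 0, 2.5, 0] [ 0.5758 -0.1162]
[6.1, -1.3, 0, 0, 0, 2.0, 0] [ 0.5819 -0.1175]
[4.7, -0.8, 0, 0, 0, 1.5, 0] [ 0.5866 -0.1183]
[3.1, -0.4, 0, 0, 0, 1, 0] [ 0.5897 -0.1187]
[1.6, -0.3, 0, 0, 0, 0.5, 0] [ 0.5913 -0.119 ]
[1.6, -0.2, 0, 0, 0, 0.5, 0] [ 0.5929 -0.1192]
```

play_rows:
  deltas:
    - [3,-7,0,0,0,0,0]
    - [2.5,-6.5,0,0,0,0,0]
    - [1.2,-2.9,0,0,0,1,0]
    - [2.4,-5.9,0,0,0,2,0]
    - [4.1,-8.5,0,0,0,3,0]

```text
clock: 11.48
position: [0.4532, -0.0215, 0.0488]
tool_rot: [-2.542, 1.571, 2.749]
force: [-0.2, 2.6, 1.5]
grip_width: -0.0002
```

play_rows:
  deltas:
    - [4.5,-8.3,0,0,0,3,0]
    - [5,-8.1,0,0,0,3,0]
    - [5.3,-7.8,0,0,0,3,0]
    - [5.8,-7.6,0,0,0,3,0]
    - [6.1,-7.2,0,0,0,3,0]
    - [6.6,-6.8,0,0,0,3,0]
    - [6.8,-6.6,0,0,0,3,0]

```text
clock: 12.35
position: [0.4933, -0.0742, 0.0487]
tool_rot: [-2.564, 1.57, 3.094]
force: [-1.0, 3.5, 1.4]
grip_width: 0.0003
```

Contact is steady at about 3 N of bolt friction. Continuing along the arc.

play_rows:
  deltas:
    - [7.2,-6.1,0,0,0,3,0]
    - [7.6,-5.8,0,0,0,3,0]
    - [7.8,-5.4,0,0,0,3,0]
    - [8,-4.9,0,0,0,3,0]
    - [8.4,-4.5,0,0,0,3,0]
    - [8.5,-4.1,0,0,0,3,0]
    - [8.8,-3.7,0,0,0,3,0]
    - [8.9,-3.1,0,0,0,3,0]

```text
clock: 13.35
position: [0.5583, -0.112, 0.0486]
tool_rot: [-2.682, 1.57, -2.888]
force: [-2.5, 1.1, 1.9]
grip_width: 0.0002
```

play_rows:
  deltas:
    - [7,-2,0,0,0,2.5,0]
    - [5,-1.5,0,0,0,1.5,0]
    - [3,-0.8,0,0,0,1,0]
    - [2,-0.5,0,0,0,1,0]
    - [0,0,0,0,0,0,0]
    - [0,0,0,0,0,0,0]

```text
clock: 14.1
position: [0.5755, -0.116, 0.0488]
tool_rot: [0.38, 1.571, 0.275]
force: [-0.3, -0.4, -1.0]
grip_width: 0.0
```

```bash
python3 - <<'E'
from h import *
a,c=grab("scene","scene7.png"); b,d=grab("side","side7.png"); s=telemetry.observe(); print(s['clock'],s['position'],s['qpos'].round(2),s['force'],s['grip_width'])
A=cv2.resize(a[170:270,250:370],(480,400),interpolation=3); B=cv2.resize(b[180:260,280:360],(320,320),interpolation=3); B=cv2.copyMakeBorder(B,0,80,0,0,0)
cv2.imwrite("pics/c7.png",np.hstack([A,B]))
E
```

```text
14.2 [ 0.57552274 -0.11592653  0.0488355 ] [ 0.38  0.74 -0.4   1.81  0.43  0.68  1.2 ] [-1.22105654 -1.12327235 -1.02355567] 0.000558698746789768
```

View pics/c7.png

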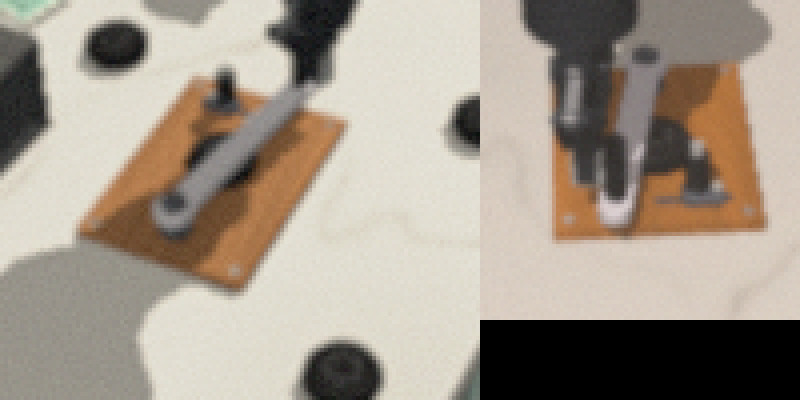

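The views show the bar at about 10°, the reader seated under it, and the stop still about 30 mm off. Advancing more slowly from here.

play_rows:
  deltas:
    - [2,-0.4,0,0,0,0.7,0]
    - [2,-0.4,0,0,0,0.7,0]
    - [2,-0.4,0,0,0,0.7,0]
    - [2,-0.4,0,0,0,0.7,0]
    - [2,-0.3,0,0,0,0.7,0]
    - [2,-0.3,0,0,0,0.7,0]
    - [2,-0.3,0,0,0,0.7,0]
    - [2,-0.2,0,0,0,0.7,0]

```text
clock: 15.2
position: [0.5916, -0.1189, 0.0488]
tool_rot: [-1.803, 1.571, -1.81]
force: [-1.8, -0.7, 1.3]
grip_width: -0.0001
```

play_rows:
  deltas:
    - [1,-0.1,0,0,0,0.3,0]
    - [1,0,0,0,0,0.3,0]
    - [1,0,0,0,0,0.3,0]
    - [1,0,0,0,0,0.3,0]
    - [1,0,0,0,0,0.3,0]
    - [1,0,0,0,0,0.3,0]
    - [1,0,0,0,0,0.3,0]
    - [1,0,0,0,0,0.3,0]

```text
clock: 16.2
position: [0.5996, -0.1189, 0.0488]
tool_rot: [-0.92, 1.571, -0.885]
force: [-2.5, -2.6, -0.1]
grip_width: 0.0004
```

play_rows:
  deltas:
    - [1,0,0,0,0,0.3,0]
    - [1,0,0,0,0,0.3,0]
    - [1,0,0,0,0,0.3,0]
    - [1,0,0,0,0,0.3,0]
    - [1,0,0,0,0,0.3,0]
    - [1,0,0,0,0,0.3,0]

```text
clock: 16.95
position: [0.6056, -0.1189, 0.0488]
tool_rot: [-1.011, 1.571, -0.945]
force: [-2.2, -2.5, -0.2]
grip_width: -0.0
```

play_rows:
  deltas:
    - [0.5,0,0,0,0,0.2,0]
    - [0.5,0,0,0,0,0.2,0]
    - [0.5,0,0,0,0,0.2,0]
    - [0.5,0,0,0,0,0.2,0]
    - [0.5,0,0,0,0,0.2,0]
    - [0.5,0,0,0,0,0.2,0]

```text
clock: 17.7
position: [0.6085, -0.119, 0.0488]
tool_rot: [-1.616, 1.571, -1.529]
force: [-1.3, -1.7, 0.6]
grip_width: 0.0001
```

play_rows:
  deltas:
    - [0.5,0,0,0,0,0.2,0]
    - [0.5,0,0,0,0,0.2,0]
    - [0.5,0,0,0,0,0.2,0]
    - [0.5,0,0,0,0,0.2,0]

```text
clock: 18.2
position: [0.6105, -0.1189, 0.0488]
tool_rot: [-3.057, 1.571, -2.956]
force: [-3.0, -2.2, 1.0]
grip_width: -0.0001
```

play_rows:
  deltas:
    - [0.5,0,0,0,0,0.2,0]
    - [0.5,0,0,0,0,0.2,0]
    - [0.5,0,0,0,0,0.2,0]

```text
clock: 18.58
position: [0.612, -0.1189, 0.0488]
tool_rot: [-0.9, 1.571, -0.788]
force: [-2.1, -2.0, 1.8]
grip_width: 0.0
```

play_rows:
  deltas:
    - [0.5,0,0,0,0,0.2,0]
    - [0.5,0,0,0,0,0.2,0]
    - [0,0,0,0,0,0,0]

```text
clock: 18.95
position: [0.6131, -0.1188, 0.0488]
tool_rot: [0.584, 1.571, 0.703]
force: [-2.3, -2.3, -0.2]
grip_width: 0.0001
```

play_rows:
  deltas:
    - [0.5,0,0,0,0,0.2,0]
    - [0.5,0.1,0,0,0,0.2,0]
    - [0,0,0,0,0,0,0]

```text
clock: 19.32
position: [0.6141, -0.1188, 0.0488]
tool_rot: [0.039, 1.571, 0.165]
force: [-1.7, -1.3, -0.9]
grip_width: -0.0002
```

play_rows:
  deltas:
    - [0.5,0,0,0,0,0.2,0]
    - [0.5,0.1,0,0,0,0.2,0]
    - [0,0,0,0,0,0,0]

```text
clock: 19.7
position: [0.615, -0.1188, 0.0488]
tool_rot: [-2.294, 1.571, -2.162]
force: [-2.4, -3.5, 1.2]
grip_width: 0.0
```

play_rows:
  deltas:
    - [0.5,0,0,0,0,0.2,0]
    - [0.5,0.1,0,0,0,0.2,0]
    - [0,0,0,0,0,0,0]

```text
clock: 20.08
position: [0.6158, -0.1188, 0.0488]
tool_rot: [-2.745, 1.57, -2.605]
force: [-4.6, -3.3, 2.0]
grip_width: -0.0002
```

play_rows:
  deltas:
    - [0.5,0,0,0,0,0.2,0]
    - [0.5,0.1,0,0,0,0.2,0]
    - [0,0,0,0,0,0,0]

```text
clock: 20.45
position: [0.6165, -0.1189, 0.0487]
tool_rot: [-2.856, 1.57, -2.709]
force: [-5.6, -3.6, 2.7]
grip_width: -0.0
```

Contact was felt at x of about 0.6155. Pressing up in small steps.

play_rows:
  deltas:
    - [0.5,0.1,0,0,0,0,0]
    - [0.5,0,0,0,0,0,0]
    - [0,0,0,0,0,0,0]

```text
clock: 20.82
position: [0.6172, -0.1189, 0.0487]
tool_rot: [-2.928, 1.569, -2.781]
force: [-8.0, -3.8, 5.7]
grip_width: 0.0001
```

play_rows:
  deltas:
    - [0.5,0.1,0,0,0,0,0]
    - [0,0,0,0,0,0,0]

```text
clock: 21.08
position: [0.6176, -0.1189, 0.0487]
tool_rot: [-2.917, 1.569, -2.771]
force: [-8.7, -4.4, 5.1]
grip_width: -0.0001
```

play_rows:
  deltas:
    - [0.4,0,0,0,0,0,0]
    - [0,0,0,0,0,0,0]
    - [0,0,0,0,0,0,0]
    - [0,0,0,0,0,0,0]

```text
clock: 21.58
position: [0.6178, -0.1188, 0.0487]
tool_rot: [-2.952, 1.569, -2.805]
force: [-9.9, -3.9, 5.9]
grip_width: 0.0
```

```bash
python3 - <<'E'
from h import *
F=[]
for i in range(6):
    s=telemetry.observe(); F.append(s['force']); vision.grab_frame("side")
print(np.array(F).round(1), s['position'], s['clock'])
E
```

```text
[[ -9.9  -3.9   5.9]
 [ -9.9  -4.    6.4]
 [ -9.   -3.9   6.1]
 [-10.   -4.4   4.9]
 [ -9.6  -3.9   5.7]
 [-10.5  -4.4   6.1]] [ 0.61784454 -0.11881584  0.04866889] 21.825
```

play_rows:
  deltas:
    - [0,0,0,0,0,0,0]
    - [0,0,0,0,0,0,0]
    - [0,0,0,0,0,0,0]
    - [0,0,0,0,0,0,0]
    - [0,0,0,0,0,0,0]
    - [0,0,0,0,0,0,0]
    - [0,0,0,0,0,0,0]
    - [0,0,0,0,0,0,0]

```text
clock: 22.88
position: [0.6179, -0.1188, 0.0487]
tool_rot: [-2.978, 1.569, -2.832]
force: [-9.1, -4.3, 5.5]
grip_width: 0.0003
```

play_rows:
  deltas:
    - [0,0,0,0,0,0,0]
    - [0,0,0,0,0,0,0]
    - [0,0,0,0,0,0,0]
    - [0,0,0,0,0,0,0]
    - [0,0,0,0,0,0,0]
    - [0,0,0,0,0,0,0]

```text
clock: 23.62
position: [0.6179, -0.1188, 0.0487]
tool_rot: [-2.962, 1.569, -2.816]
force: [-9.8, -3.9, 6.1]
grip_width: -0.0
```

Held at about 10 N for over 2 s. Backing off gently.

play_rows:
  deltas:
    - [-0.7,-0.1,0,0,0,0,0]
    - [-0.7,-0.1,0,0,0,0,0]
    - [-0.7,-0.1,0,0,0,0,0]
    - [-0.7,-0.1,0,0,0,0,0]
    - [-1,-0.1,0,0,0,0,0]
    - [-2,-0.2,0,0,0,0,0]
    - [-5,-0.5,0,0,0,0,0]
    - [-8,-1,0,0,0,0,0]

```text
clock: 24.62
position: [0.5997, -0.1204, 0.0488]
tool_rot: [0.465, 1.571, 0.612]
force: [0.6, 0.9, 0.6]
grip_width: -0.0
```

play_rows:
  deltas:
    - [-15,0,0,0,0,0,0]
    - [-15,0,10,0,0,0,0]
    - [-15,0,30,0,0,0,0]
    - [-15,0,40,0,0,0,0]
    - [-15,0,40,0,0,0,0]
    - [0,0,20,0,0,0,0]
    - [0,0,0,0,0,0,0]
    - [0,0,0,0,0,0,0]

```text
clock: 25.62
position: [0.5246, -0.1206, 0.1885]
tool_rot: [-2.842, 1.57, -2.695]
force: [-0.9, 0.8, 0.1]
grip_width: 0.0
```

```bash
python3 - <<'E'
from h import *
a,c=grab("scene","scene8.png"); b,d=grab("side","side8.png"); w,_=grab("wrist","wrist8.png"); s=telemetry.observe(); print(s['clock'],s['position'],s['force'])
A=cv2.resize(a[170:270,250:370],(480,400),interpolation=3); B=cv2.resize(b[180:260,280:360],(320,320),interpolation=3); B=cv2.copyMakeBorder(B,0,80,0,0,0)
cv2.imwrite("pics/c8.png",cv2.resize(np.hstack([A,B,cv2.resize(w,(640,400))]),(800,222)) if 0 else np.vstack([np.hstack([A,B])[:360],cv2.resize(w,(384,240))[:, :].repeat(1,0) if 0 else cv2.copyMakeBorder(cv2.resize(w,(384,240)),0,0,0,416,0)]))
E
```

```text
25.775 [ 0.524683   -0.1203728   0.18802588] [0.50273974 0.02980517 0.51561386]
```

View pics/c8.png

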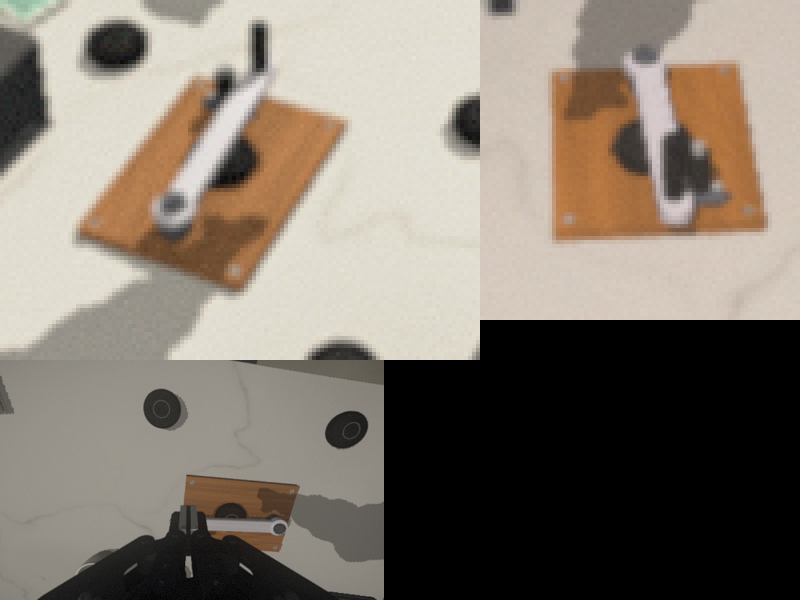

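The bar lies against the stop (side crop about (690,165)), the reader sits under it in the recess, and the gripper is clear. Handing in.

```bash
python3 -c "
from h import *
workorder.job_done(); print(telemetry.observe()['clock'])"
```

```text
the job is handed in; nothing more can be done
the job is handed in; nothing more can be done
```

The job is handed in. The reader is seated in the recess and the locking bar is resting against the rubber stop. No verdict was reported.

- **Reader:** I took the disc farthest to the robot's right, at (0.545, -0.260). After release, its top ring measured within about 1 mm of the recess centre. It met the recess floor at the expected height.
- **Pressing:** The bar met the rubber slowly, in steps of 0.5 mm. I held it for a little over 2 s with about 10 N at the knob. By the given relation that is roughly 9.4 to 12 N at the stop, below the 16 N limit. The stop force is worked out, not measured directly.
- **Final check:** The last pictures show the bar lying at the stop across the reader and the gripper well clear. The force readings there were near zero.
- **Disagreements:** Contact came about 1 mm later than I had estimated from the pin. While pressing there was also about 4 N of sideways force and 6 N of upward force on the tool. I put the sideways force down to friction at the knob and sensor bias. I did not look into the upward force.
- **Not checked:** I did not re-measure the cup, cards and timer afterwards. I kept the gripper away from them.

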